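# Close and seal the instrument cleaner

## Task

Close the instrument cleaner on the counter: lift its loose steel cover by the handle and lay it, handle up, in the pocket over the tank. Then turn the quarter-turn catch clockwise until its slot lines up with the mark on the deck and its tab lies over the cover's edge, and finally press the cover fully home against its springy gasket and finish while still holding it pressed down with the fingers; do not let go. Leave the other things on the counter alone.

Things in the scene. Friction and masses are not known exactly. Their poses are not given: they have to be found in the camera images.
- seat (a point): Where the centre of the cover's plate lies when pressed home: mid-pocket, 6 mm below the cleaner's steel deck (deck 120 mm above the counter). The pocket is 108 (x) x 138 (y) mm; x, y along its sides, z up; the catch stands on its +y side. In it a black rubber gasket ring round the tank mouth carries the cover.
- gasket (a joint): How far the gasket is pressed, 0 (free) to 0.006 m (bottomed). A spring of 1700 N/m: the cover's weight alone sinks it about 2 mm, the cover's top then standing about 2 mm above the deck; a further push of 6 to 8 N bottoms it, the cover's top then being 2 mm below the deck.
- cover_center (a point): Centre of the plate of the loose steel cover, 100 (x) x 130 (y) x 8 mm, about 0.3 kg, lying flat on the counter, handle up. z up out of the plate, y along its long side. It fits the pocket with 4 mm to spare on each side, either way round.
- cover_handle (a point): Centre of the black straight grip bar of the cover's handle, 12 (x) x 82 (y) x 14 mm high, along the cover's y, 49 mm above cover_center. There is 38 mm of free height under the bar; its two posts stand 37 mm either side of the middle.
- catch_grip (a point): On the catch's vertical axis, 93 mm from seat along the cleaner's +y, 30 mm above the deck. Upright steel grip bar 40 x 12 mm, 13 to 40 mm above the deck, dark slot along its top; x along the bar, towards the tab. The tab under it, 10 mm wide, reaches 42 mm from the axis, 9 to 13 mm above the deck. The mark: a dark line on the deck outboard of the catch, along the cleaner's y.
- catch (a joint): Turn of the catch, rad, clockwise from above: 0 = tab and slot along the cleaner's +x (open); pi/2 = slot in line with the mark, tab over the cover's edge (closed). Starts at 0.05 to 0.45. It turns on past pi/2, to 2.1; stiff (0.06 N m), it stays where it is left. Closed, the tab blocks the pocket.
- cleaner: The instrument cleaner: white box with a steel deck, fixed to the counter, 180 (x) x 240 (y) x 120 mm high; origin on the counter under the pocket's centre, which lies 100 mm from its -y end and 140 mm from its +y end; axes as for seat.
- cover: The loose cover; origin under the middle of its plate, axes as for cover_center.
- soap: Bystander: orange bottle 60 mm across, 160 mm high; origin at its foot.
- jar: Bystander: clear jar with a green lid, 80 mm across, 100 mm high; origin at its foot.
- mug: Bystander: white mug 76 mm across, 90 mm high; origin at its foot.
- tissues: Bystander: black tissue box 110 x 110 x 120 mm high; origin at its foot.
Not all that is in view belongs to the job. Leave any red or yellow look-alike of the cover alone.

How it is judged:
By the outcome, as a careful person would: the job done as asked, in the order asked, and still so for the second after the job is handed in, while the arm keeps its last pose, push and grip.
It also fails if it takes over 56 s, if anything falls off the work surface, if the arm or the gripper's body presses on something with over 40 N, if the wrist force passes 120 N, or if a joint passes its speed limit or range.

## Robot

A 6-joint arm with a two-finger parallel gripper is mounted at the origin on the work surface. World frame = base frame: x ahead of the robot, y to its left, z up, the work surface at z = 0. Lengths are in m, angles in rad, forces in N, time in s.
With the tool pointing down it reaches from about 0.225 to 0.725 m from the base axis. Payload 3.1 kg.
Tool frame: the origin (TCP) lies between the finger pads; the fingertips stand 8 mm ahead of it and the grasp point (between the pads) lies 11 mm behind it; z points along the fingers, y is the line along which they close (so a half turn about z gives the same grasp; the last joint's range is limited). The gripper opens to 85 mm and grips with 20 to 120 N. Pads are 22 mm wide; open, the fingers measure 114 mm over their backs; the gripper's body (76 mm by 85 mm) begins 54 mm behind the grasp point. The pads swing forward as they close: fully open they stand 13 mm farther back than shut.
Start: joints at [-1.282, 0.048, 0.099, 1.622, 0, 1.443], TCP at [0.213, -0.48, 0.239] pointing down, gripper open.
Joint ranges: [-2.91, 2.91], [-0.99, 1.94], [-1.21, 1.42], [-2.12, 2.29], [-1.49, 1.47], [-3.14, 3.14]. Speed limits (rad/s): [2.79, 2.79, 3.14, 3.14, 3.14, 3.14].

## Interface

Orientations are given as a rotation vector (axis times angle).
In Python, from workcell import bot, camera gives the robot as it stands. The module is installed in compiled form; this text tells all that it offers.
- The arm moves only by the tool drive_tool, never from a script. Its argument "increments" is a list of rows, each a list of 7 numbers: the opening, from -1 (shut) to 1 (fully open), then the shift along the world's x, y, z normalised to -1 to 1, where 1 is 500 mm, then the turn, a rotation vector about the world's x, y, z normalised to -1 to 1, where 1 is 2 rad. A call has 1 to 20 rows; each row is the pose to reach, as a shift and turn from the pose commanded when the call began; what a row does not reach only later rows make up. A row lasts 1/8 s, in which the tool goes at most 62.5 mm and 10.7 degrees, less where a joint would pass 70% of its speed; a pose out of reach is approached as far as the arm can. A call with a number of a shift or a turn outside -1 to 1 is refused whole. A call with a gripper value outside its range is refused whole. The fingers move at their own pace and stop on an object; "newtons" is the grip in N (left out, the last holds). Time passes only in rows, so rows that repeat a pose let the fingers close. It gives the time, the measured TCP pose, the force, the opening and the grip force at its end, in the units of the state.
- bot.get_obs(): the state, without advancing time (a new reading comes with each control period).
- camera(name): name is "scene" or "side" or "wrist"; returns a dict with "pixels" (420x560x3 uint8, blue, green, red), "fx", "fy", "cx", "cy" (pixels), "distortion" ([k1, k2, p1, p2, k3] as OpenCV has them; the pictures are not rectified), "extrinsics" (4x4, takes a point from camera to world coordinates). Camera axes: x right, y up, looking along -z (the intrinsics and any distortion apply to the point x, -y, -z); pixel columns grow to the right and rows downward; lengths in m; the calibration is good to about 2 mm. A picture is of the moment at which its call begins. There is no depth.
- bot.job_done(): hands the job in; it is judged then, once.
The state is a dict: "t": time; "joints": joint angles; "dq": joint speeds; "joint_torque": joint torques, N m; "tcp_pos": TCP position; "eef_rot": TCP orientation; "ft_force": force on the tool from outside, world axes, zero at the start; "moment": the same for the moment, N m; "gripper_width": opening from 0.0 (shut) to 1.0 (fully open); "finger_force": force on a finger pad.
Only numpy, scipy, OpenCV 4.12 (cv2) and the standard library are available. Lean on these libraries where they do the work, as an engineer would, in place of code of your own. Each camera call takes 0.05 s, during which the arm holds its last target. There are 200 camera calls.

## Working session

There is one attempt and no reset: what is moved stays moved. The work goes in short steps, Python scripts to look and compute and a tool call to move; the robot and the scene stay as the last step left them, time stands still between calls to the robot, and variables do not carry over. Pictures are saved under pics/ and viewed, at most 10 in all, crops included, and the job is handed in when it is done.

Besides the shell and the picture viewer there is one more tool, called after ">>>" by a JSON object that holds its "fn" and its "kwargs", one argument or row to a line. drive_tool: Moves the arm, as the interface text tells. Its arguments: {"type":"object","properties":{"increments":{"type":"array"},"newtons":{"type":"number"}},"required":["increments"]}

```bash
mkdir -p pics; cat > h.py <<'E'
import numpy as np, cv2
from workcell import bot, camera
def snap(name, f):
    c=camera(name); cv2.imwrite('pics/'+f+'.png',c['pixels'])
    np.savez('pics/'+f+'.npz',**{k:np.array(v) for k,v in c.items()}); return c
def load(f): return dict(np.load('pics/'+f+'.npz'))
def K(c): return np.array([[c['fx'],0,c['cx']],[0,c['fy'],c['cy']],[0,0,1.]],float)
def ray(c,uv):
    p=cv2.undistortPoints(np.array(uv,float).reshape(-1,1,2),K(c),np.array(c['distortion'],float)).reshape(-1,2)
    d=np.c_[p[:,0],-p[:,1],-np.ones(len(p))]@c['extrinsics'][:3,:3].T
    return c['extrinsics'][:3,3],d
def onz(c,uv,z):
    o,d=ray(c,uv); z=np.broadcast_to(z,len(d)); return o+d*((z-o[2])/d[:,2])[:,None]
def proj(c,P):
    P=np.array(P,float).reshape(-1,3); q=(P-c['extrinsics'][:3,3])@c['extrinsics'][:3,:3]
    q=q*[1,-1,-1]
    return cv2.projectPoints(q,np.zeros(3),np.zeros(3),K(c),np.array(c['distortion'],float))[0].reshape(-1,2)
E
python3 - <<'E'
from h import *
for n in ('scene','side'):
    c=snap(n,n+'0'); print(n,c['extrinsics'].round(3).tolist(),c['fx'],c['distortion'])
print({k:np.round(v,3) for k,v in bot.get_obs().items()})
a=cv2.imread('pics/scene0.png');cv2.imwrite('pics/s0.png',cv2.resize(a,(800,600)))
E
```

```text
scene [[-0.706, -0.485, 0.516, 1.281], [0.708, -0.478, 0.519, 0.794], [-0.005, 0.732, 0.681, 1.071], [0.0, 0.0, 0.0, 1.0]] 516.6495789609794 [0.01967449 0.         0.         0.         0.        ]
side [[-0.72, 0.425, -0.548, -0.259], [-0.694, -0.45, 0.562, 0.878], [-0.008, 0.785, 0.619, 1.012], [0.0, 0.0, 0.0, 1.0]] 438.9908220125403 [-0.14282171  0.          0.          0.          0.        ]
{'t': np.float64(0.1), 'joints': array([-1.282,  0.049,  0.098,  1.622,  0.   ,  1.443]), 'dq': array([ 0.001, -0.002,  0.003, -0.002, -0.   ,  0.   ]), 'joint_torque': array([ 2.0000e-03, -3.3985e+01,  3.2094e+01,  1.6000e-02, -0.0000e+00,
       -0.0000e+00]), 'tcp_pos': array([ 0.212, -0.48 ,  0.238]), 'eef_rot': array([-3.072, -0.65 ,  0.   ]), 'ft_force': array([-0.029, -0.371,  0.679]), 'moment': array([ 0.002,  0.021, -0.017]), 'finger_force': np.float64(0.0), 'gripper_width': np.float64(1.001)}
```

View pics/scene0.png

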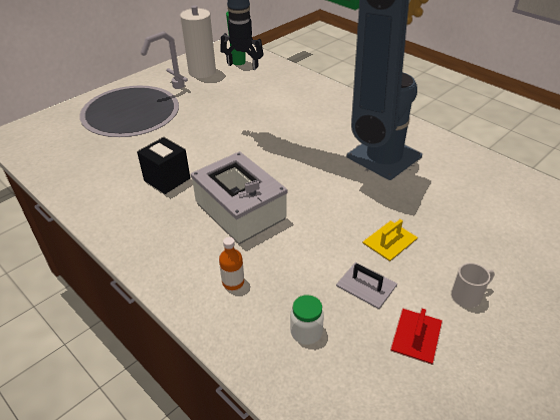

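View pics/side0.png

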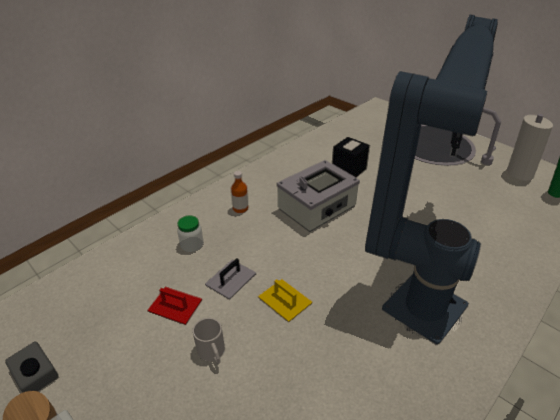

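Scene: the grey cover is at about (367,284) and the cleaner at (240,190), with its catch near (250,187). Side: the cover is at (231,278) and the cleaner at (318,192). The yellow and red pieces are decoys. I'll enlarge these regions for corner readings.

```bash
python3 - <<'E'
from h import *
s=cv2.imread('pics/scene0.png');d=cv2.imread('pics/side0.png')
f=lambda a,x,y:cv2.resize(a[y:y+75,x:x+100],(400,300),interpolation=cv2.INTER_CUBIC)
cv2.imwrite('pics/comp1.png',np.vstack([np.hstack([f(s,190,145),f(s,320,245)]),np.hstack([f(d,268,158),f(d,185,240)])]))
E
```

```text
(no output)
```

View pics/comp1.png

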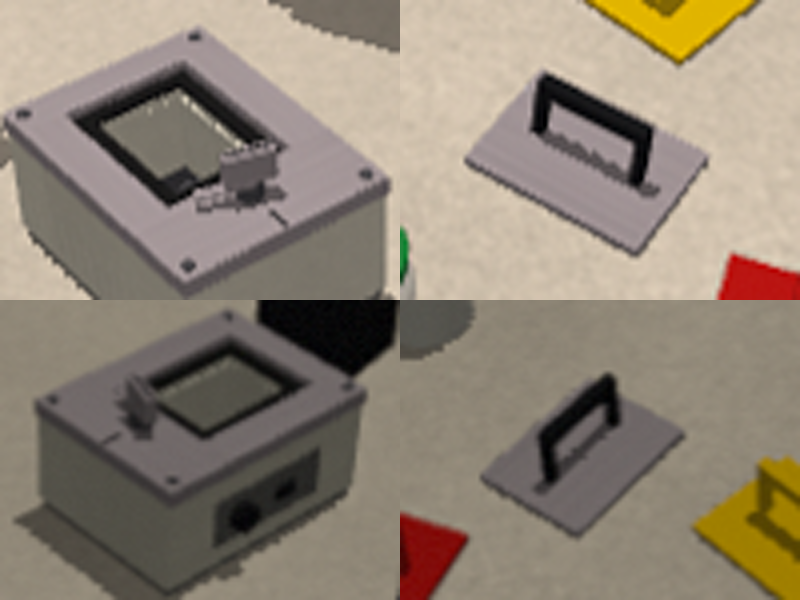

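```bash
cat >> h.py <<'E'
from scipy.optimize import least_squares
def T(p,L):
    c,s=np.cos(p[2]),np.sin(p[2]); L=np.array(L,float)
    return np.c_[p[0]+c*L[:,0]-s*L[:,1],p[1]+s*L[:,0]+c*L[:,1],L[:,2]]
def fit(obs,p0):  # obs: list of (cam, local pts, uv)
    f=lambda p:np.concatenate([(proj(c,T(p,L))-uv).ravel() for c,L,uv in obs])
    r=least_squares(f,p0,loss='soft_l1'); return r.x,f(r.x).reshape(-1,2)
E
python3 - <<'E'
from h import *
s=load('scene0');d=load('side0')
cv=lambda o,a:np.array(o)+(np.array(a,float)+.5)/4-.5
dk=[[-.09,-.1,.12],[.09,-.1,.12],[.09,.14,.12],[-.09,.14,.12]]
us=cv((190,145),[(200,28),(5,116),(185,288),(388,182)]); ud=cv((268,158),[(367,92),(228,12),(37,105),(170,196)])
cs=cv((320,245),[(66,157),(238,249),(308,155)]); cd=cv((185,240),[(82,176),(178,232),(285,132)])
print(onz(s,us,.12).round(3),onz(d,ud,.12).round(3)); 
A=onz(s,us,.12)
y=np.arctan2(*(A[2]-A[1])[:2][::-1])-np.pi/2
p,r=fit([(s,dk,us),(d,dk,ud)],[*A[:,:2].mean(0),y]); print('cleaner',p.round(4),r.round(1).tolist())
B=onz(s,cs,.008);D=onz(d,cd,.008);print(B.round(3),D.round(3))
y=np.arctan2(*(B[1]-B[0])[:2][::-1])-np.pi/2
# scene left=(+x,-y)? y left->bottom, +x is clockwise => lower-left: left=(+x,-y), bottom=(+x,+y), right=(-x,+y)
L=np.array([[.05,-.065,.008],[.05,.065,.008],[-.05,.065,.008]])
# side: bottom->right is long
dirs=D[2]-D[1]; yy=B[1]-B[0]; sg=np.sign(dirs[:2]@yy[:2]); print('sg',sg)
Ld=np.array([[-.05,.065,.008],[-.05,-.065,.008],[.05,-.065,.008]]) if 0 else None
c,s_=np.cos(y),np.sin(y)
ctr=(B[0]+B[2])[:2]/2
Ld=[]
for q in D:
    v=q[:2]-ctr; l=np.array([c*v[0]+s_*v[1],-s_*v[0]+c*v[1]]); Ld.append([.05*np.sign(l[0]),.065*np.sign(l[1]),.008])
print(Ld)
p,r=fit([(s,L,cs),(d,Ld,cd)],[*ctr,y]); print('cover',p.round(4),r.round(1).tolist())
E
```

```text
[[ 0.439 -0.247  0.12 ]
 [ 0.615 -0.267  0.12 ]
 [ 0.646 -0.029  0.12 ]
 [ 0.469 -0.01   0.12 ]] [[ 0.438 -0.251  0.12 ]
 [ 0.615 -0.27   0.12 ]
 [ 0.639 -0.032  0.12 ]
 [ 0.468 -0.013  0.12 ]]
cleaner [ 0.5382 -0.1598 -0.1184] [[0.1, -0.4], [-0.8, -0.3], [-0.2, -0.7], [0.7, -0.7], [-0.1, 0.4], [-0.2, -0.1], [-1.2, -0.5], [-0.2, 0.7]]
[[0.558 0.263 0.008]
 [0.538 0.39  0.008]
 [0.444 0.376 0.008]] [[0.541 0.387 0.008]
 [0.446 0.372 0.008]
 [0.462 0.247 0.008]]
sg -1.0
[[np.float64(0.05), np.float64(0.065), 0.008], [np.float64(-0.05), np.float64(0.065), 0.008], [np.float64(-0.05), np.float64(-0.065), 0.008]]
cover [0.5006 0.3181 0.1482] [[-0.9, 0.1], [-0.6, 0.5], [0.2, -0.5], [-0.6, 0.6], [0.2, 1.2], [0.3, 0.1]]
```

The fits agree between cameras, with residuals under about 1 px. The cover is at (0.501, 0.318) with yaw 0.148. The cleaner is at (0.538, -0.160) with yaw -0.118. I'll move to hover over the cover.

>>> {"fn": "drive_tool", "kwargs": {
  "increments": [
    [1, 0.34, 0.96, 0.02, 0, 0, 0.4],
    [1, 0.34, 0.96, 0.02, 0, 0, 0.4],
    [1, 0.34, 0.96, 0.02, 0, 0, 0.4],
    [1, 0.34, 0.96, 0.02, 0, 0, 0.4],
    [1, 0.34, 0.96, 0.02, 0, 0, 0.4],
    [1, 0.34, 0.96, 0.02, 0, 0, 0.4],
    [1, 0.34, 0.96, 0.02, 0, 0, 0.4],
    [1, 0.34, 0.96, 0.02, 0, 0, 0.4],
    [1, 0.34, 0.96, 0.02, 0, 0, 0.4]
  ],
  "newtons": 60
}}

```text
t: 1.23
tcp_pos: [0.3826, 0.0036, 0.2489]
eef_rot: [-2.57, -1.805, 0.0]
ft_force: [-0.0, -0.2, 0.1]
gripper_width: 1.001
finger_force: 0.0
```

>>> {"fn": "drive_tool", "kwargs": {
  "increments": [
    [1, 0.236, 0.636, -0.1, 0, 0, 0.251],
    [1, 0.236, 0.636, -0.1, 0, 0, 0.251],
    [1, 0.236, 0.636, -0.1, 0, 0, 0.251],
    [1, 0.236, 0.636, -0.1, 0, 0, 0.251],
    [1, 0.236, 0.636, -0.1, 0, 0, 0.251],
    [1, 0.236, 0.636, -0.1, 0, 0, 0.251],
    [1, 0.236, 0.636, -0.1, 0, 0, 0.251],
    [1, 0.236, 0.636, -0.1, 0, 0, 0.251]
  ]
}}

```text
t: 2.22
tcp_pos: [0.5006, 0.3165, 0.199]
eef_rot: [2.053, 2.378, -0.003]
ft_force: [-0.1, 0.3, 0.1]
gripper_width: 1.001
finger_force: 0.0
```

```bash
python3 - <<'E'
from h import *
c=snap('wrist','w1'); o=bot.get_obs(); print(o['t'],o['tcp_pos'].round(4),o['eef_rot'].round(3),o['joints'].round(3),o['ft_force'].round(2))
p=[.5006,.3181,.1482]
L=[[sx*.05,sy*.065,.008] for sx in(-1,1) for sy in (-1,1)]+[[sx*.006,sy*.041,.060] for sx in(-1,1) for sy in (-1,1)]
print(L,proj(c,T(p,L)).round(0).tolist())
E
```

```text
2.275 [0.5007 0.3164 0.1995] [ 2.053e+00  2.378e+00 -1.000e-03] [ 4.510e-01  2.200e-01  2.090e-01  1.561e+00 -1.000e-03  1.875e+00] [0.48 0.58 0.59]
[[-0.05, -0.065, 0.008], [-0.05, 0.065, 0.008], [0.05, -0.065, 0.008], [0.05, 0.065, 0.008], [-0.006, -0.041, 0.06], [-0.006, 0.041, 0.06], [0.006, -0.041, 0.06], [0.006, 0.041, 0.06]] [[237.0, 241.0], [232.0, 129.0], [320.0, 241.0], [325.0, 129.0], [273.0, 239.0], [272.0, 157.0], [285.0, 239.0], [285.0, 157.0]]
```

View pics/w1.png

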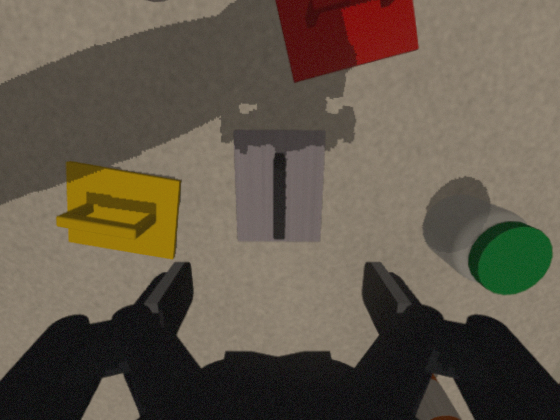

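The wrist view matches the prediction to about 1 px: plate corners at (235,130) and (322,241), bar at x 273–286. I'll descend, grip and lift.

>>> {"fn": "drive_tool", "kwargs": {
  "increments": [
    [1, 0, 0.003, -0.08, 0, 0, 0],
    [1, 0, 0.003, -0.16, 0, 0, 0],
    [1, 0, 0.003, -0.24, 0, 0, 0],
    [1, 0, 0.003, -0.29, 0, 0, 0],
    [1, 0, 0.003, -0.315, 0, 0, 0],
    [1, 0, 0.003, -0.315, 0, 0, 0],
    [-1, 0, 0.003, -0.315, 0, 0, 0],
    [-1, 0, 0.003, -0.315, 0, 0, 0],
    [-1, 0, 0.003, -0.315, 0, 0, 0],
    [-1, 0, 0.003, -0.315, 0, 0, 0],
    [-1, 0, 0.003, -0.315, 0, 0, 0],
    [-1, 0, 0.003, -0.315, 0, 0, 0]
  ],
  "newtons": 60
}}

```text
t: 3.78
tcp_pos: [0.501, 0.3197, 0.0424]
eef_rot: [2.051, 2.379, 0.002]
ft_force: [0.9, 1.0, 1.7]
gripper_width: 0.129
finger_force: 58.8
```

Gripped: opening 0.129 is about 11 mm, matching the 12 mm bar. I'll lift and carry it to hover over the pocket.

>>> {"fn": "drive_tool", "kwargs": {
  "increments": [
    [-1, 0, 0, 0.06, 0, 0, 0],
    [-1, 0, 0, 0.16, 0, 0, 0],
    [-1, 0, 0, 0.28, 0, 0, 0],
    [-1, 0, 0, 0.38, 0, 0, 0],
    [-1, 0.01, -0.06, 0.4, 0, 0, -0.01],
    [-1, 0.02, -0.16, 0.4, 0, 0, -0.03],
    [-1, 0.03, -0.28, 0.4, 0, 0, -0.05],
    [-1, 0.04, -0.4, 0.4, 0, 0, -0.07],
    [-1, 0.05, -0.52, 0.4, 0, 0, -0.09],
    [-1, 0.06, -0.64, 0.4, 0, 0, -0.11],
    [-1, 0.07, -0.76, 0.4, 0, 0, -0.133],
    [-1, 0.075, -0.86, 0.4, 0, 0, -0.133],
    [-1, 0.075, -0.92, 0.39, 0, 0, -0.133],
    [-1, 0.075, -0.956, 0.36, 0, 0, -0.133],
    [-1, 0.075, -0.956, 0.33, 0, 0, -0.133],
    [-1, 0.075, -0.956, 0.31, 0, 0, -0.133],
    [-1, 0.075, -0.956, 0.31, 0, 0, -0.133],
    [-1, 0.075, -0.956, 0.31, 0, 0, -0.133]
  ]
}}

```text
t: 6.02
tcp_pos: [0.5383, -0.1576, 0.1973]
eef_rot: [2.347, 2.088, 0.001]
ft_force: [0.3, 0.1, -3.3]
gripper_width: 0.127
finger_force: 58.8
```

```bash
python3 - <<'E'
from h import *
o=bot.get_obs(); t=o['tcp_pos']; print(o['t'],t.round(4),o['eef_rot'].round(3),o['ft_force'].round(2),o['finger_force'])
s=snap('scene','scene1');d=snap('side','side1');w=snap('wrist','w2')
f=lambda c,x,y:cv2.resize(c['pixels'][y:y+75,x:x+100],(400,300),interpolation=cv2.INTER_CUBIC)
cv2.imwrite('pics/comp2.png',np.vstack([np.hstack([f(s,190,130),cv2.resize(w['pixels'],(400,300))]),np.hstack([f(d,268,143),np.zeros((300,400,3),np.uint8)])]))
p=[t[0],t[1]-.0015,-.118]; z=t[2]+.011-.049+.004
L=[[sx*.05,sy*.065,z] for sx,sy in ((-1,-1),(1,-1),(1,1),(-1,1))]
print('pred top corners scene',((proj(s,T(p,L))-[190,130]+.5)*4).round(0).tolist(),'side',((proj(d,T(p,L))-[268,143]+.5)*4+[0,300]).round(0).tolist())
E
```

```text
6.025 [ 0.5383 -0.1576  0.1973] [2.347e+00 2.088e+00 1.000e-03] [ 0.35  0.07 -3.32] 58.804439306259155
pred top corners scene [[181.0, 81.0], [67.0, 131.0], [167.0, 219.0], [283.0, 164.0]] side [[311.0, 408.0], [232.0, 363.0], [126.0, 412.0], [205.0, 462.0]]
```

View pics/comp2.png

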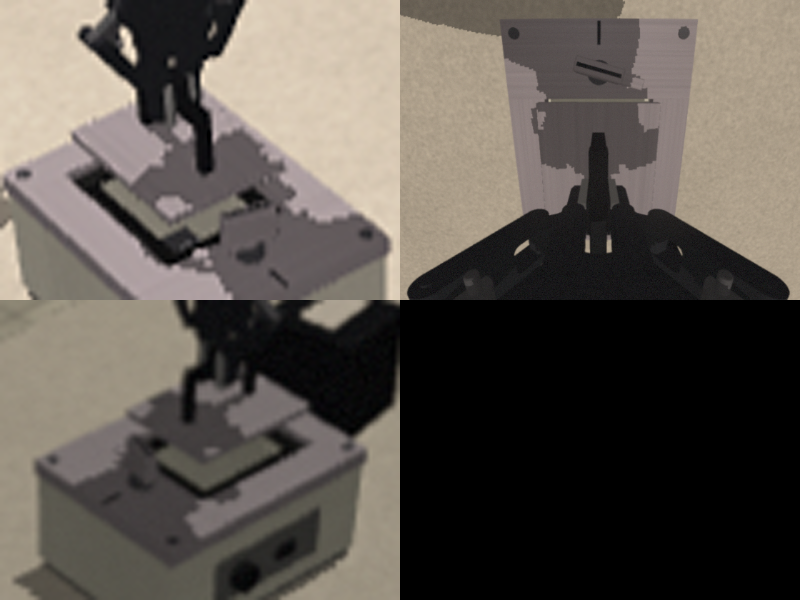

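```bash
python3 - <<'E'
from h import *
w=load('w2'); t=[.5383,-.1576,.1973]
img=w['pixels'][10:230,120:440]; cv2.imwrite('pics/w2c.png',cv2.resize(img,(800,550),interpolation=cv2.INTER_CUBIC))
p=[.5382,-.1598,-.1184]
L=[[.09,.14,.12],[-.09,.14,.12],[.054,.069,.12],[-.054,.069,.12]]
pc=[t[0],t[1]-.0015,-.118]; z=t[2]+.011-.049+.004
print('deck/pocket',((proj(w,T(p,L))-[120,10]+.5)*2.5).round(0).tolist())
print('cover',((proj(w,T(pc,[[.05,.065,z],[-.05,.065,z]]))-[120,10]+.5)*2.5).round(0).tolist())
E
```

```text
deck/pocket [[747.0, 23.0], [47.0, 22.0], [588.0, 306.0], [204.0, 305.0]]
cover [[618.0, 327.0], [176.0, 327.0]]
```

View pics/w2c.png

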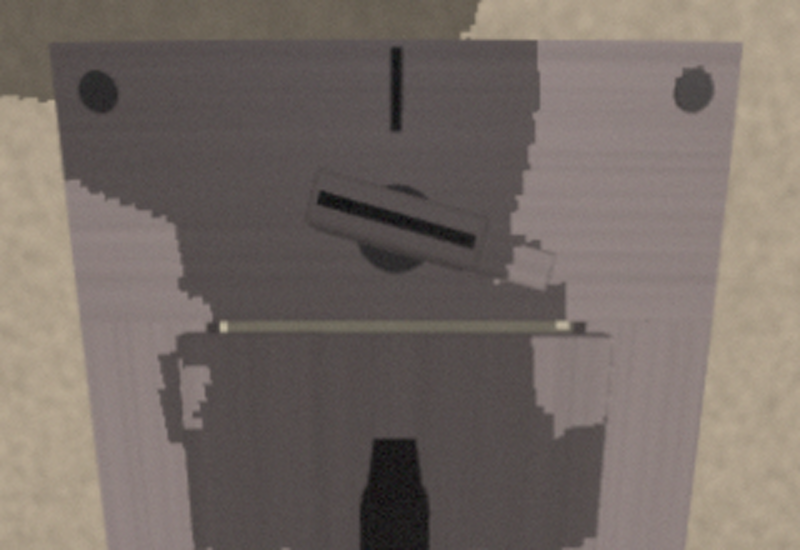

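The wrist view shows the cover about 2–3 mm too far in +y relative to the pocket. The catch slot runs from (320,197) to (475,241), so it is open by roughly 0.27 rad. I'll shift to correct this, lower to just above the deck and check.

>>> {"fn": "drive_tool", "kwargs": {
  "increments": [
    [-1, 0.0014, -0.0052, -0.02, 0, 0, 0],
    [-1, 0.0014, -0.0052, -0.04, 0, 0, 0],
    [-1, 0.0014, -0.0052, -0.056, 0, 0, 0],
    [-1, 0.0014, -0.0052, -0.056, 0, 0, 0]
  ]
}}

```text
t: 6.68
tcp_pos: [0.5378, -0.1608, 0.1671]
eef_rot: [-2.347, -2.085, 0.002]
ft_force: [0.4, 0.8, -2.7]
gripper_width: 0.129
finger_force: 58.8
```

```bash
python3 - <<'E'
from h import *
o=bot.get_obs(); t=o['tcp_pos']; print(o['t'],t.round(4),o['eef_rot'].round(3),o['ft_force'].round(2))
s=snap('scene','scene2');d=snap('side','side2');w=snap('wrist','w3')
f=lambda c,x,y:cv2.resize(c['pixels'][y:y+60,x:x+80],(400,300),interpolation=cv2.INTER_CUBIC)
cv2.imwrite('pics/comp3.png',np.vstack([np.hstack([f(s,200,150),f(d,275,160)]),cv2.resize(w['pixels'][60:225,60:500],(800,300),interpolation=cv2.INTER_CUBIC)]))
E
```

```text
6.675 [ 0.5378 -0.1608  0.1671] [-2.347e+00 -2.085e+00  2.000e-03] [ 0.38  0.79 -2.69]
```

View pics/comp3.png

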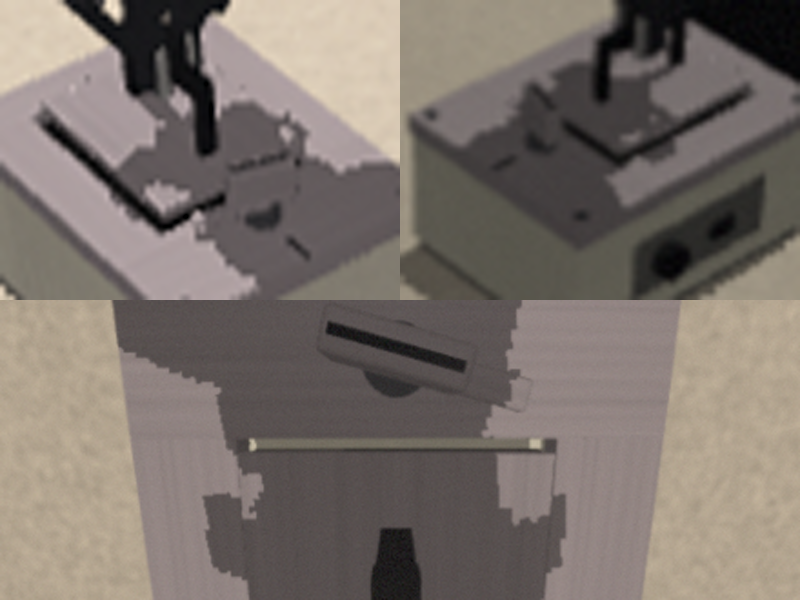

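```bash
python3 - <<'E'
from h import *
w=load('w3'); print(w['extrinsics'].round(3).tolist())
px=lambda a:(np.array(a,float)-[0,300])/[800/440,300/165]+[60,60]
R=np.array([[np.cos(-.118),-np.sin(-.118)],[np.sin(-.118),np.cos(-.118)]])
for dz in (0,-.004):
  P=onz(w,px([(237,438),(557,438),(125,420),(664,420)]),.12+dz)[:,:2]@R
  C=onz(w,px([(242,453),(555,453)]),.167+.011-.049+.004+dz)[:,:2]@R
  print(P.round(4).tolist(),C.round(4).tolist(), 'rel seat-cover',((P[0]+P[1])/2-(C[0]+C[1])/2-[0,.004]).round(4))
# scene/side gap: pocket corner vs cover corner in same picture
s=load('scene2');d=load('side2')
q=lambda o,a:np.array(o)+(np.array(a,float)+.5)/5-.5
for n,c,o,pk,cv_ in (('scene',s,(200,150),[(160,232)],[(168,215)]),('side',d,(275,160),[(222,163)],[(222,152)])):
  a=onz(c,q(o,pk),.12)[:,:2]@R; b=onz(c,q(o,cv_),.125)[:,:2]@R; print(n,a.round(4),b.round(4),(a-b).round(4))
E
```

```text
[[0.993, 0.112, 0.036, 0.547], [-0.118, 0.95, 0.291, -0.088], [-0.002, -0.293, 0.956, 0.303], [0.0, 0.0, 0.0, 1.0]]
[[0.5001, -0.0308], [0.6073, -0.0308], [0.4629, -0.0247], [0.6427, -0.0247]] [[0.5051, -0.0348], [0.6032, -0.0348]] rel seat-cover [-0.0005 -0.    ]
[[0.4989, -0.031], [0.6085, -0.031], [0.4609, -0.0248], [0.6447, -0.0248]] [[0.5039, -0.0351], [0.6044, -0.0351]] rel seat-cover [-0.0005  0.0001]
scene [[ 0.6051 -0.0314]] [[ 0.5962 -0.0358]] [[0.0089 0.0044]]
side [[ 0.5061 -0.0369]] [[ 0.5107 -0.0409]] [[-0.0046  0.004 ]]
```

The y gap is 4.0–4.4 mm in all three cameras, and x is centred to about 0.5 mm by the wrist view. I'll lower it onto the gasket.

>>> {"fn": "drive_tool", "kwargs": {
  "increments": [
    [-1, 0, 0, -0.008, 0, 0, 0],
    [-1, 0, 0, -0.014, 0, 0, 0],
    [-1, 0, 0, -0.02, 0, 0, 0],
    [-1, 0, 0, -0.023, 0, 0, 0],
    [-1, 0, 0, -0.023, 0, 0, 0]
  ]
}}

```text
t: 7.45
tcp_pos: [0.5386, -0.1611, 0.1574]
eef_rot: [-2.348, -2.087, 0.0]
ft_force: [-0.3, -0.4, -1.8]
gripper_width: 0.127
finger_force: 59.0
```

>>> {"fn": "drive_tool", "kwargs": {
  "increments": [
    [-1, 0, 0, -0.004, 0, 0, 0],
    [-1, 0, 0, -0.004, 0, 0, 0],
    [1, 0, 0, -0.004, 0, 0, 0],
    [1, 0, 0, -0.004, 0, 0, 0],
    [1, 0, 0, -0.004, 0, 0, 0],
    [1, 0, 0, -0.004, 0, 0, 0],
    [1, 0, 0, -0.004, 0, 0, 0],
    [1, 0, 0, 0.05, 0, 0, 0],
    [1, 0, 0, 0.13, 0, 0, 0],
    [1, 0, 0, 0.18, 0, 0, 0],
    [1, 0, 0, 0.18, 0, 0, 0]
  ]
}}

```text
t: 8.82
tcp_pos: [0.5401, -0.1617, 0.2501]
eef_rot: [2.345, 2.083, 0.004]
ft_force: [1.0, 0.2, 0.4]
gripper_width: 1.0
finger_force: 0.0
```

```bash
python3 - <<'E'
from h import *
o=bot.get_obs(); t=o['tcp_pos']; print(o['t'],t.round(4),o['eef_rot'].round(3),o['ft_force'].round(2))
w=load('w3');w2=load('w2')
px=lambda a:(np.array(a,float)-[0,300])/[800/440,300/165]+[60,60]
px2=lambda a:np.array(a,float)/2.5+[120,10]
for c,q in ((w,px([(327,328),(466,366)])),(w2,px2([(318,196),(475,241)]))):
  S=onz(c,q,.16); v=S[1]-S[0]; print('slot',S.round(4).tolist(),'mid',S.mean(0).round(4),'len',np.hypot(*v[:2]).round(4),'theta',(-.118-np.arctan2(v[1],v[0])).round(3))
D=onz(w2,px2([(50,43),(742,41)]),.12); print(D.round(4).tolist(), np.arctan2(*(D[1]-D[0])[:2][::-1]))
w4=snap('wrist','w4')
E
```

```text
8.825 [ 0.5401 -0.1617  0.2501] [2.345 2.083 0.004] [1.03 0.23 0.45]
slot [[0.5322, -0.0656, 0.16], [0.5657, -0.0785, 0.16]] mid [ 0.5489 -0.0721  0.16  ] len 0.0358 theta 0.25
slot [[0.5322, -0.0652, 0.16], [0.5656, -0.0786, 0.16]] mid [ 0.5489 -0.0719  0.16  ] len 0.0359 theta 0.263
[[0.4654, -0.0154, 0.12], [0.6431, -0.0357, 0.12]] -0.11403893828224435
```

View pics/w4.png

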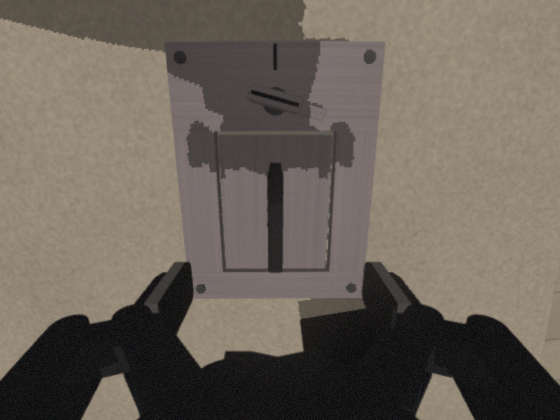

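The cover sits in the pocket, handle up, with an even gap all round: plate (222–330, 135–270) in the wrist view. The catch is at (0.549, -0.072) and open by about 0.256 rad. I'll go over it with the gripper half open and aligned to the bar.

>>> {"fn": "drive_tool", "kwargs": {
  "increments": [
    [-0.1, 0.01, 0.06, -0.01, 0, 0, 0.09],
    [-0.1, 0.0196, 0.12, -0.02, 0, 0, 0.18],
    [-0.1, 0.0196, 0.178, -0.03, 0, 0, 0.27],
    [-0.1, 0.0196, 0.178, -0.04, 0, 0, 0.36],
    [-0.1, 0.0196, 0.178, -0.054, 0, 0, 0.45],
    [-0.1, 0.0196, 0.178, -0.054, 0, 0, 0.54],
    [-0.1, 0.0196, 0.178, -0.054, 0, 0, 0.63],
    [-0.1, 0.0196, 0.178, -0.054, 0, 0, 0.659],
    [-0.1, 0.0196, 0.178, -0.054, 0, 0, 0.659],
    [-0.1, 0.0196, 0.178, -0.054, 0, 0, 0.659]
  ],
  "newtons": 40
}}

```text
t: 10.12
tcp_pos: [0.5479, -0.072, 0.219]
eef_rot: [-0.58, -3.085, -0.0]
ft_force: [-0.2, 0.1, -0.8]
gripper_width: 0.448
finger_force: 0.0
```

```bash
python3 - <<'E'
from h import *
w=snap('wrist','w5'); o=bot.get_obs(); t=o['tcp_pos']; e=o['eef_rot']; print(o['t'],t.round(4),e.round(3),'closing',2*np.arctan2(e[1],e[0])-np.pi/2,o['joints'].round(2),o['gripper_width'])
g=w['pixels'].max(2); u0=proj(w,[[.549,-.072,.16]])[0]; print('expect',u0.round(0), 'tcp below',proj(w,[[t[0],t[1],.16]]).round(0))
x0,y0=(u0-45).astype(int); roi=g[max(y0,0):y0+90,x0:x0+90]
m=(roi<45).astype(np.uint8); n,l,st,ce=cv2.connectedComponentsWithStats(m)
for i in range(1,n):
    if st[i,4]>60:
        ys,xs=np.nonzero(l==i); r=cv2.minAreaRect(np.c_[xs,ys].astype(np.float32)); b=cv2.boxPoints(r)+[x0,max(y0,0)]
        e=sorted([(b[0]+b[1],b[2]+b[3]),(b[1]+b[2],b[3]+b[0])],key=lambda q:-np.hypot(*(q[0]-q[1])))[0]
        S=onz(w,[q/2 for q in e],.16); v=S[1]-S[0]; print(st[i].tolist(),'mid',S.mean(0).round(4),'len',np.hypot(*v[:2]).round(4),'ang',(np.arctan2(v[1],v[0])%np.pi-np.pi).round(3))
E
```

```text
10.175 [ 0.5481 -0.0721  0.2194] [-0.58  -3.086 -0.   ] closing -5.083894946873647 [-0.25  0.12  0.13  1.59 -0.    0.12] 0.4509290926522959
expect [279. 234.] tcp below [[279. 233.]]
[44, 21, 4, 37, 98] mid [ 0.545  -0.0701  0.16  ] len 0.027 ang -0.369
[0, 64, 8, 26, 163] mid [ 0.5611 -0.1094  0.16  ] len 0.0204 ang -0.413
[80, 64, 10, 26, 180] mid [ 0.5827 -0.054   0.16  ] len 0.0204 ang -0.329
```

```bash
python3 - <<'E'
from h import *
w=load('w5'); g=w['pixels'].max(2)
print(g[200:272:2,272:292].tolist().__str__().replace('], ','],\n'))
E
```

```text
[[74, 66, 72, 72, 70, 71, 73, 71, 68, 73, 71, 71, 71, 71, 69, 76, 83, 79, 82, 85],
[69, 69, 71, 71, 71, 71, 70, 70, 71, 67, 70, 73, 67, 70, 71, 74, 80, 84, 80, 80],
[74, 69, 69, 71, 69, 72, 71, 73, 70, 67, 70, 70, 71, 71, 73, 74, 78, 78, 78, 81],
[73, 78, 74, 75, 77, 76, 72, 70, 76, 76, 76, 77, 78, 79, 72, 74, 77, 81, 84, 85],
[79, 80, 81, 83, 77, 81, 77, 80, 80, 82, 79, 77, 77, 80, 79, 74, 65, 68, 76, 83],
[77, 77, 81, 82, 79, 68, 47, 41, 39, 54, 75, 80, 82, 79, 81, 72, 63, 50, 58, 71],
[75, 81, 81, 79, 79, 71, 42, 35, 40, 50, 72, 79, 80, 81, 79, 74, 64, 50, 51, 59],
[78, 81, 82, 80, 82, 70, 45, 35, 38, 51, 74, 83, 85, 79, 80, 73, 57, 50, 48, 55],
[79, 80, 78, 82, 79, 63, 38, 38, 43, 50, 76, 83, 80, 80, 77, 76, 57, 51, 48, 52],
[77, 80, 82, 79, 75, 63, 39, 35, 39, 51, 72, 77, 78, 82, 80, 74, 60, 50, 49, 52],
[80, 82, 82, 79, 78, 59, 33, 32, 35, 54, 75, 79, 78, 80, 80, 73, 58, 52, 49, 50],
[79, 78, 80, 79, 75, 60, 42, 39, 37, 58, 78, 82, 81, 82, 77, 73, 54, 52, 50, 55],
[80, 84, 80, 81, 74, 63, 33, 33, 36, 57, 78, 83, 80, 84, 81, 73, 53, 50, 51, 62],
[79, 81, 84, 79, 76, 63, 39, 40, 
[... 1435 characters left out ...]
25, 126, 123, 119, 121, 120, 124, 122, 118, 120, 116, 104, 100, 96, 113, 129, 130, 132],
[130, 124, 127, 127, 130, 125, 124, 124, 127, 129, 128, 125, 118, 121, 133, 132, 132, 133, 128, 131],
[127, 124, 127, 131, 128, 124, 126, 123, 126, 128, 127, 126, 120, 132, 133, 134, 135, 133, 133, 133],
[128, 123, 127, 129, 127, 123, 124, 127, 127, 130, 126, 124, 120, 126, 132, 135, 132, 133, 130, 131],
[127, 124, 129, 130, 128, 124, 124, 122, 125, 127, 130, 123, 117, 127, 131, 134, 135, 133, 131, 131],
[128, 128, 130, 132, 130, 128, 124, 128, 129, 133, 131, 131, 130, 130, 131, 135, 135, 135, 134, 130],
[134, 131, 131, 132, 133, 130, 130, 128, 130, 131, 134, 131, 135, 130, 131, 130, 132, 135, 132, 130]]
```

Slot mid is at (279,233) against the predicted (279,234), so the axis is confirmed. I'll descend and grip the bar.

>>> {"fn": "drive_tool", "kwargs": {
  "increments": [
    [-0.1, 0, 0, -0.06, 0, 0, 0],
    [-0.1, 0, 0, -0.11, 0, 0, 0],
    [-0.1, 0, 0, -0.14, 0, 0, 0],
    [-0.1, 0, 0, -0.152, 0, 0, 0],
    [-0.1, 0, 0, -0.152, 0, 0, 0],
    [-1, 0, 0, -0.152, 0, 0, 0],
    [-1, 0, 0, -0.152, 0, 0, 0],
    [-1, 0, 0, -0.152, 0, 0, 0],
    [-1, 0, 0, -0.152, 0, 0, 0],
    [-1, 0, 0, -0.152, 0, 0, 0]
  ],
  "newtons": 40
}}

```text
t: 11.42
tcp_pos: [0.5496, -0.0715, 0.1457]
eef_rot: [0.578, 3.085, 0.003]
ft_force: [1.2, 4.8, 6.0]
gripper_width: 0.134
finger_force: 44.0
```

>>> {"fn": "drive_tool", "kwargs": {
  "increments": [
    [-1, 0, 0, 0, 0, 0, -0.05],
    [-1, 0, 0, 0, 0, 0, -0.12],
    [-1, 0, 0, 0, 0, 0, -0.19],
    [-1, 0, 0, 0, 0, 0, -0.26],
    [-1, 0, 0, 0, 0, 0, -0.33],
    [-1, 0, 0, 0, 0, 0, -0.4],
    [-1, 0, 0, 0, 0, 0, -0.47],
    [-1, 0, 0, 0, 0, 0, -0.54],
    [-1, 0, 0, 0, 0, 0, -0.6],
    [-1, 0, 0, 0, 0, 0, -0.64],
    [-1, 0, 0, 0, 0, 0, -0.657],
    [-1, 0, 0, 0, 0, 0, -0.657],
    [-1, 0, 0, 0, 0, 0, -0.657]
  ]
}}

```text
t: 13.05
tcp_pos: [0.5494, -0.0716, 0.1458]
eef_rot: [2.343, 2.091, 0.004]
ft_force: [1.4, 4.5, 6.3]
gripper_width: 0.135
finger_force: 44.1
```

```bash
python3 - <<'E'
from h import *
o=bot.get_obs(); e=o['eef_rot']; print(o['t'],o['tcp_pos'].round(4),'closing',2*np.arctan2(e[1],e[0])-np.pi/2,o['ft_force'].round(2),o['moment'].round(3))
E
```

```text
13.05 [ 0.5494 -0.0716  0.1458] closing -0.11348143549472312 [1.39 4.52 6.27] [ 0.869 -0.071 -0.061]
```

The catch turned to about pi/2 (tool closing angle -0.113). I'll release, rise and check from over the cover.

>>> {"fn": "drive_tool", "kwargs": {
  "increments": [
    [0, 0, 0, 0, 0, 0, 0],
    [0, 0, 0, 0, 0, 0, 0],
    [0, 0, 0, 0, 0, 0, 0],
    [0, 0, 0, 0, 0, 0, 0],
    [0, 0, 0, 0.06, 0, 0, 0],
    [0, 0, 0, 0.14, 0, 0, 0],
    [0, 0, 0, 0.2, 0, 0, 0],
    [-1, -0.01, -0.08, 0.21, 0, 0, 0],
    [-1, -0.02, -0.15, 0.212, 0, 0, 0],
    [-1, -0.02, -0.182, 0.212, 0, 0, 0],
    [-1, -0.02, -0.182, 0.212, 0, 0, 0],
    [-1, -0.02, -0.182, 0.212, 0, 0, 0]
  ],
  "newtons": 60
}}

```text
t: 14.55
tcp_pos: [0.5385, -0.1622, 0.25]
eef_rot: [-2.343, -2.091, -0.0]
ft_force: [0.1, 0.2, -0.1]
gripper_width: 0.0
finger_force: 0.0
```

```bash
python3 - <<'E'
from h import *
w=snap('wrist','w6'); o=bot.get_obs(); e=o['eef_rot']; print(o['t'],o['tcp_pos'].round(4),'closing',2*np.arctan2(e[1],e[0])-np.pi/2,o['ft_force'].round(2),o['gripper_width'])
print('tcp at bar top',proj(w,[[*o['tcp_pos'][:2],.174]]),'catch',proj(w,[[.549,-.072,.16]]))
cv2.imwrite('pics/w6c.png',cv2.resize(w['pixels'][20:290,130:430],(660,594),interpolation=cv2.INTER_CUBIC))
E
```

```text
14.6 [ 0.5386 -0.1621  0.2501] closing -6.39603227374869 [-0.09  0.01  0.66] -0.0006802194462308493
tcp at bar top [[278.3998107  222.81951297]] catch [[278.74253194  97.485882  ]]
```

View pics/w6c.png

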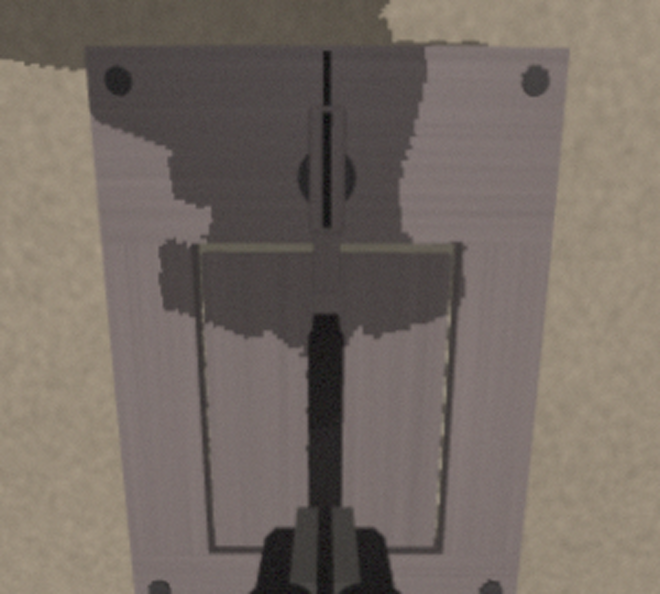

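The slot (327, 112–228) lines up with the mark (327, 52–104), and the tab lies over the cover's edge. The fingers are centred over the handle bar. I'll press down in steps.

>>> {"fn": "drive_tool", "kwargs": {
  "increments": [
    [-1, 0, 0, -0.06, 0, 0, 0],
    [-1, 0, 0, -0.11, 0, 0, 0],
    [-1, 0, 0, -0.128, 0, 0, 0],
    [-1, 0, 0, -0.134, 0, 0, 0],
    [-1, 0, 0, -0.138, 0, 0, 0],
    [-1, 0, 0, -0.142, 0, 0, 0],
    [-1, 0, 0, -0.144, 0, 0, 0],
    [-1, 0, 0, -0.144, 0, 0, 0]
  ]
}}

```text
t: 15.6
tcp_pos: [0.5392, -0.1633, 0.1796]
eef_rot: [2.343, 2.09, 0.002]
ft_force: [1.0, 1.1, 5.1]
gripper_width: -0.001
finger_force: 2.2
```

>>> {"fn": "drive_tool", "kwargs": {
  "increments": [
    [-1, 0, 0, -0.002, 0, 0, 0],
    [-1, 0, 0, -0.004, 0, 0, 0],
    [-1, 0, 0, -0.004, 0, 0, 0]
  ]
}}

```text
t: 15.98
tcp_pos: [0.5392, -0.1633, 0.1781]
eef_rot: [2.343, 2.09, 0.002]
ft_force: [-0.0, 1.2, 7.8]
gripper_width: -0.001
finger_force: 3.6
```

>>> {"fn": "drive_tool", "kwargs": {
  "increments": [
    [-1, 0, 0, -0.002, 0, 0, 0],
    [-1, 0, 0, -0.004, 0, 0, 0],
    [-1, 0, 0, -0.004, 0, 0, 0]
  ]
}}

```text
t: 16.35
tcp_pos: [0.5393, -0.1633, 0.178]
eef_rot: [2.341, 2.089, 0.003]
ft_force: [-2.8, 1.3, 13.8]
gripper_width: 0.001
finger_force: 6.6
```

>>> {"fn": "drive_tool", "kwargs": {
  "increments": [
    [-1, 0, 0, -0.002, 0, 0, 0],
    [-1, 0, 0, -0.004, 0, 0, 0],
    [-1, 0, 0, -0.004, 0, 0, 0]
  ]
}}

```text
t: 16.73
tcp_pos: [0.5394, -0.1633, 0.1779]
eef_rot: [2.34, 2.088, 0.004]
ft_force: [-4.4, 4.2, 19.5]
gripper_width: 0.003
finger_force: 9.5
```

It bottomed at TCP z 0.178, as predicted, with the force then rising stiffly. I'll ease off 1 mm, hold and take a last look.

>>> {"fn": "drive_tool", "kwargs": {
  "increments": [
    [-1, 0, 0, 0.002, 0, 0, 0],
    [-1, 0, 0, 0.002, 0, 0, 0],
    [-1, 0, 0, 0.002, 0, 0, 0],
    [-1, 0, 0, 0.002, 0, 0, 0],
    [-1, 0, 0, 0.002, 0, 0, 0],
    [-1, 0, 0, 0.002, 0, 0, 0]
  ]
}}

```text
t: 17.48
tcp_pos: [0.5393, -0.1633, 0.178]
eef_rot: [2.341, 2.088, 0.004]
ft_force: [-3.3, 2.5, 16.6]
gripper_width: -0.003
finger_force: 8.1
```

```bash
python3 - <<'E'
from h import *
s=snap('scene','scene3');d=snap('side','side3');w=snap('wrist','w7')
f=lambda c,x,y:cv2.resize(c['pixels'][y:y+75,x:x+100],(400,300),interpolation=cv2.INTER_CUBIC)
cv2.imwrite('pics/comp4.png',np.vstack([np.hstack([f(s,190,130),f(d,268,143)]),cv2.resize(w['pixels'][60:225,60:500],(800,300),interpolation=cv2.INTER_CUBIC)]))
o=bot.get_obs(); print(o['t'],o['tcp_pos'].round(4),o['ft_force'].round(1))
E
```

```text
17.625 [ 0.5393 -0.1633  0.1779] [-3.3  2.7 16.4]
```

View pics/comp4.png

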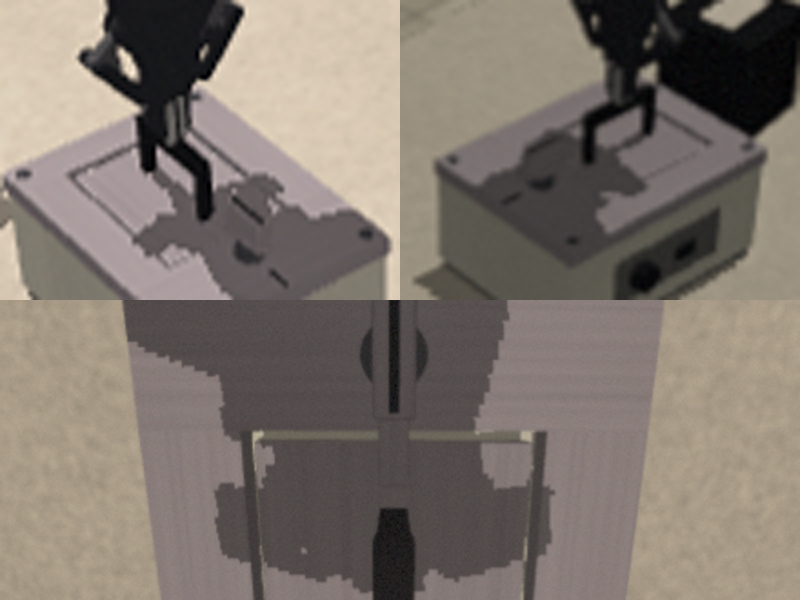

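The cover is flush in the pocket, the fingers are pressing the middle of the handle, and the tab lies over the cover's edge at (394, 420–485). The push is steady at about 16 N, so I'm handing it in.

```bash
python3 -c "
from workcell import bot
print(bot.job_done())"
```

```text
the job is handed in; nothing more can be done
None
```

The job is handed in at about 17.6 s: the cover is in the pocket handle up, the catch is closed in line with the mark, and the fingers are still pressing the cover fully home with about 16 N; the hand-in returned no verdict.

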